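Load the mill's tool carrier from the plywood stand

ROBOT

A 6-joint arm with a two-finger parallel gripper is mounted at the origin on the work surface. World frame = base frame: x ahead of the robot, y to its left, z up, the work surface at z = 0. Lengths are in m, angles in rad, forces in N, time in s.
With the tool pointing down it reaches from about 0.3 to 0.75 m from the base axis. Payload 8.5 kg.
Tool frame: the origin (TCP) lies at the very end of the fingers, on their centre line; the grasp point (between the pads) lies 19 mm behind it; z points along the fingers, y is the direction in which the jaws open and shut (so a half turn about z gives the same grasp; the last joint's range is limited). The gripper opens to 85 mm and grips with 20 to 120 N. Pads are 22 mm wide; open, the fingers measure 114 mm over their backs; the gripper's body (76 mm by 85 mm) begins 54 mm behind the grasp point. The pads swing forward as they close: fully open they stand 13 mm farther back than shut.
Start: joints at [0.888, 0.381, 1.297, -0, 1.464, -0.215], TCP at [0.248, 0.491, 0.193] pointing down, gripper open.
Joint ranges: [-3.11, 3.11], [-0.89, 2.33], [0.22, 2.48], [-1.42, 4.56], [0.17, 2.85], [-2.88, 2.88]. Speed limits (rad/s): [2.39, 2.39, 3.14, 3.14, 3.14, 3.14].

INTERFACE

Orientations are given as a unit quaternion [w, x, y, z].
In Python, from rig import * gives the robot as it stands. The module is installed in compiled form; this text tells all that it offers.
- The arm moves only by the tool apply_moves, never from a script. Its arguments are lists of equal length, an entry for each row: "offset": the shift along the tool's x, y, z in cm, a list of three; "twist": the turn about the tool's z in degrees; "gripper": the finger opening in cm, from 0 to 8.54. In form: {"offset": [[tx, ty, tz], ...], "twist": [twist, ...], "gripper": [gripper, ...]}. A call has 1 to 8 rows; each row is the pose to reach, as a shift and turn from the pose measured when the call began, along the tool's axes at that moment; what a row does not reach only later rows make up. A row lasts 1/10 s, in which the tool goes at most 50 mm and 8.59 degrees, less where a joint would pass 70% of its speed; a pose out of reach is approached as far as the arm can. A call with a gripper value outside its range is refused whole. The fingers move at their own pace and stop on an object; "force" is the grip in N (left out, the last holds). Time passes only in rows, so rows that repeat a pose let the fingers close. It gives the time, the measured TCP pose, the force and the opening at its end, in the units of the state.
- sense(): the state, without advancing time (a new reading comes with each control period).
- read_camera(name): name is "scene" or "top" or "wrist"; returns a dict with "image" (400x640x3 uint8, red, green, blue), "depth" (400x640 float32, m along the optical axis (not along the pixel's ray), 0 where there is no reading), "fx", "fy", "cx", "cy" (pixels), "rvec" (rotation vector, rad) and "tvec" (3), from world to camera coordinates, as OpenCV has them. Camera axes: x right, y down, z forward; pixel columns grow to the right and rows downward; lengths in m; the calibration is good to about 2 mm. A picture is of the moment at which its call begins.
- sign_off(): hands the job in, once; it reports no verdict.
The state is a dict: "time_s": time; "joint_pos": joint angles; "qvel": joint speeds; "joint_torque": joint torques, N m; "ee_pos": TCP position; "tool_rot": TCP orientation; "wrist_force": force on the tool from outside, world axes, zero at the start; "ft_torque": the same for the moment, N m; "finger_gap": finger opening in m.
Only numpy, scipy, OpenCV 4.12 (cv2) and the standard library are available. Lean on these libraries where they do the work, as an engineer would, in place of code of your own. Each camera call takes 0.05 s, during which the arm holds its last target.

TASK

Load the milling machine's grey tool carrier: move all four tool holders from the plywood stand into the carrier, each into the sleeve of the same colour as its identity ring, upright and fully seated on the rim. Lower each one right down to its seat before letting go (do not drop it), do not tip any over, and leave the oil bottle and the paste tin where they stand.

Things in the scene. Friction and masses are not known exactly. Their poses are not given: they have to be found in the camera images.
- holder_red: Tool holder, 0.6 kg, red ring (face mill: dark disc, brass-coloured inserts), upright in a hole of the plywood stand (85 high, pitch 85). Origin: on its axis, underside of flange; z up, y along the stand's row. Heights from origin, mm: flange dia 46 to 20, coloured ring dia 58 to 28, plain body dia 36 to 64 (grip here), cutter, no wider, to 95. Below: cone dia 31 to 18 at -48, stud dia 13 to -66.
- holder_yellow: Tool holder, 0.6 kg, yellow ring (dark nut, brass-coloured spot drill), upright in a hole of the plywood stand (85 high, pitch 85). Origin: on its axis, underside of flange; z up, y along the stand's row. Heights from origin, mm: flange dia 46 to 20, coloured ring dia 58 to 28, plain body dia 36 to 64 (grip here), cutter, no wider, to 95. Below: cone dia 31 to 18 at -48, stud dia 13 to -66.
- holder_green: Tool holder, 0.6 kg, green ring (dark nut, thin steel end mill), upright in a hole of the plywood stand (85 high, pitch 85). Origin: on its axis, underside of flange; z up, y along the stand's row. Heights from origin, mm: flange dia 46 to 20, coloured ring dia 58 to 28, plain body dia 36 to 64 (grip here), cutter, no wider, to 95. Below: cone dia 31 to 18 at -48, stud dia 13 to -66.
- holder_blue: Tool holder, 0.6 kg, blue ring (dark nut, wide dark countersink cone), upright in a hole of the plywood stand (85 high, pitch 85). Origin: on its axis, underside of flange; z up, y along the stand's row. Heights from origin, mm: flange dia 46 to 20, coloured ring dia 58 to 28, plain body dia 36 to 64 (grip here), cutter, no wider, to 95. Below: cone dia 31 to 18 at -48, stud dia 13 to -66.
- sleeve_red: Red plastic sleeve, fixed, one of four (pitch 85 mm) in the grey steel carrier. Upright open tube, outside dia 54, bore 36 at the mouth, 31 from 24 mm down, rim 85 mm above the bench. Origin: centre of the mouth at rim height; z up, y along the row. Of a seated holder the flange's underside rests on the rim: the two origins coincide.
- sleeve_yellow: Yellow plastic sleeve, fixed, one of four (pitch 85 mm) in the grey steel carrier. Upright open tube, outside dia 54, bore 36 at the mouth, 31 from 24 mm down, rim 85 mm above the bench. Origin: centre of the mouth at rim height; z up, y along the row. Of a seated holder the flange's underside rests on the rim: the two origins coincide.
- sleeve_green: Green plastic sleeve, fixed, one of four (pitch 85 mm) in the grey steel carrier. Upright open tube, outside dia 54, bore 36 at the mouth, 31 from 24 mm down, rim 85 mm above the bench. Origin: centre of the mouth at rim height; z up, y along the row. Of a seated holder the flange's underside rests on the rim: the two origins coincide.
- sleeve_blue: Blue plastic sleeve, fixed, one of four (pitch 85 mm) in the grey steel carrier. Upright open tube, outside dia 54, bore 36 at the mouth, 31 from 24 mm down, rim 85 mm above the bench. Origin: centre of the mouth at rim height; z up, y along the row. Of a seated holder the flange's underside rests on the rim: the two origins coincide.
- oil_bottle: Bystander: loose orange plastic oil bottle with black cap and paper label, 48 mm diameter, 130 mm tall, standing on the bench beside the racks. Origin: centre of its underside.
- paste_tin: Bystander: loose round aluminium tin of cutting paste with grey lid, 70 mm diameter, 45 mm tall, standing on the bench beside the racks. Origin: centre of its underside.

How it is judged:
At the end, for the whole second after the job is handed in: Each of the four holders stands in the sleeve of its own ring's colour: its axis within 8 mm of the sleeve's centre, flange underside within 5 mm of the rim's height, tilted less than 6 degrees, at rest and let go (horizontal distance between holder_red and sleeve_red below 0.008 m and z of holder_red in the frame of sleeve_red between -0.005 and 0.005 m and angle between each of holder_red, holder_yellow, holder_green, holder_blue's own z axis and vertical below 0.1 rad and linear speed of each of holder_red, holder_yellow, holder_green, holder_blue below 0.02 m/s and contact force between each of holder_red, holder_yellow, holder_green, holder_blue and the fingers below 0.1 N and horizontal distance between holder_yellow and sleeve_yellow below 0.008 m and z of holder_yellow in the frame of sleeve_yellow between -0.005 and 0.005 m and horizontal distance between holder_green and sleeve_green below 0.008 m and z of holder_green in the frame of sleeve_green between -0.005 and 0.005 m and horizontal distance between holder_blue and sleeve_blue below 0.008 m and z of holder_blue in the frame of sleeve_blue between -0.005 and 0.005 m); the robot touches nothing.
It fails at once if a holder is let drop into its sleeve (let go more than 15 mm above its seat) ((horizontal distance between holder_red and sleeve_red below 0.025 m and z of holder_red in the frame of sleeve_red above 0.015 m and contact force between holder_red and anything else below 0.05 N) or (horizontal distance between holder_yellow and sleeve_yellow below 0.025 m and z of holder_yellow in the frame of sleeve_yellow above 0.015 m and contact force between holder_yellow and anything else below 0.05 N) or (horizontal distance between holder_green and sleeve_green below 0.025 m and z of holder_green in the frame of sleeve_green above 0.015 m and contact force between holder_green and anything else below 0.05 N) or (horizontal distance between holder_blue and sleeve_blue below 0.025 m and z of holder_blue in the frame of sleeve_blue above 0.015 m and contact force between holder_blue and anything else below 0.05 N)).
It fails at once if a holder is tipped over by more than 40 degrees (angle between any of holder_red, holder_yellow, holder_green, holder_blue's own z axis and vertical above 0.7 rad).
It fails at once if the oil bottle or the paste tin is moved by more than 30 mm or knocked over (distance of any of oil_bottle, paste_tin from where it was at the start of the episode above 0.03 m or angle between any of oil_bottle, paste_tin's own z axis and vertical above 0.4 rad).
It also fails if it takes over 109 s, if anything falls off the work surface, if the arm or the gripper's body presses on something with over 40 N, if the wrist force passes 120 N, or if a joint passes its speed limit or range.

## Working session

There is one attempt and no reset: what is moved stays moved. The work goes in short steps, Python scripts to look and compute and a tool call to move; the robot and the scene stay as the last step left them, time stands still between calls to the robot, and variables do not carry over. Pictures are saved under pics/ and viewed, and the job is handed in when it is done.

Besides the shell and the picture viewer there is one more tool, called after "Request:" as a command line: name --pt "numbers of a row" for each row, then --argument value for the rest. apply_moves: Moves the arm, as the interface text tells. Its arguments: {"type":"object","properties":{"offset":{"type":"array","items":{"type":"array","items":{"type":"number"}}},"twist":{"type":"array","items":{"type":"number"}},"gripper":{"type":"array","items":{"type":"number"}},"force":{"type":"number"}},"required":["offset","twist","gripper"]}

```bash
mkdir -p pics
python3 - <<'E'
from rig import *
import cv2,numpy as np
s=sense()
for k,v in s.items(): print(k,np.round(v,4))
for n in ("scene","top"):
    c=read_camera(n); cv2.imwrite(f"pics/{n}0.png",c["image"][:,:,::-1]); np.savez(f"{n}0.npz",**c)
    R=cv2.Rodrigues(np.array(c["rvec"]))[0]; print(n,c["fx"],c["cx"],c["cy"],"cam pos",-R.T@np.array(c["tvec"]).ravel(), R[2])
E
```

```text
time_s 0.0
joint_pos [ 0.8877  0.3812  1.2983 -0.      1.4636 -0.2153]
qvel [-0.0012  0.0007  0.0017 -0.002   0.0005 -0.0001]
joint_torque [ 3.70000e-03 -4.48456e+01 -2.31288e+01 -0.00000e+00  4.70000e-03
  0.00000e+00]
ee_pos [0.2478 0.4906 0.1921]
tool_rot [-3.000e-04  2.318e-01  9.728e-01 -7.000e-04]
wrist_force [0.3329 0.633  0.3805]
ft_torque [ 0.007  -0.0545 -0.0264]
finger_gap 0.0857
scene 427.11124632599876 321.02199216481506 193.9492511607987 cam pos [ 1.06894091 -0.54523194  0.98698948] [-0.44351625  0.46597648 -0.76561038]
top 425.88963851371864 323.3775504065715 198.17029220227954 cam pos [ 0.38152409 -0.0056421   1.05958598] [ 0.14414367  0.02249199 -0.98930112]
```

View pics/top0.png

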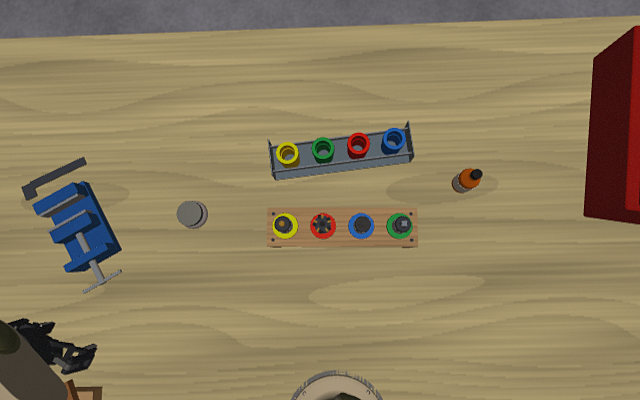

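View pics/scene0.png

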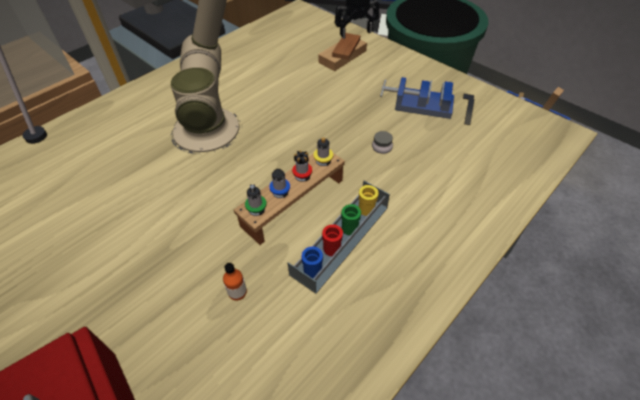

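The top view shows the holders at y≈225 (yellow 285, red 322, blue 361, green 399) and the sleeves at y≈140–155 (yellow 288, green 323, red 358, blue 394). The bottle is at (467,180) and the tin at (192,214).

```bash
cat > h.py <<'E'
import cv2,numpy as np
def cloud(c):
    R=cv2.Rodrigues(np.array(c["rvec"]))[0]; t=np.array(c["tvec"]).ravel()
    d=c["depth"]; v,u=np.mgrid[:d.shape[0],:d.shape[1]]
    P=np.stack([(u-c["cx"])/c["fx"]*d,(v-c["cy"])/c["fy"]*d,d],-1)
    return (P-t)@R, d>0
def onplane(c,u,v,z):
    R=cv2.Rodrigues(np.array(c["rvec"]))[0]; t=np.array(c["tvec"]).ravel()
    o=-R.T@t; r=np.stack([(u-c["cx"])/c["fx"],(v-c["cy"])/c["fy"],np.ones_like(u,float)],-1)@R
    return o+r*((z-o[2])/r[...,2])[...,None]
H={'red':(174,6),'yellow':(22,34),'green':(50,80),'blue':(100,125)}
def mask(img,col):
    h=cv2.cvtColor(img,cv2.COLOR_RGB2HSV); a,b=H[col]
    hh=h[...,0]; m=(hh>=a)&(hh<=b) if a<b else (hh>=a)|(hh<=b)
    return m&(h[...,1]>150)&(h[...,2]>50)
def circ(x,y):
    A=np.c_[2*x,2*y,np.ones_like(x)]; s=np.linalg.lstsq(A,x*x+y*y,rcond=None)[0]
    return s[0],s[1],np.sqrt(s[2]+s[0]**2+s[1]**2)
E
python3 - <<'E'
from h import *
for n in ("top","scene"):
    c=dict(np.load(f"{n}0.npz")); P,ok=cloud(c)
    for col in H:
        m=mask(c["image"],col)
        k,lab,st,ce=cv2.connectedComponentsWithStats(m.astype(np.uint8))
        for i in range(1,k):
            x,y,w,h,a=st[i]
            if 60<a<1500:
                mm=(lab==i)
                q=P[mm&ok]; z=q[:,2]; 
                hi=q[z>np.percentile(z,90)-.006]
                print(n,col,ce[i].round(1),st[i],'zpct',np.percentile(z,[5,50,90,98]).round(3),'mid top',((hi[:,:2].max(0)+hi[:,:2].min(0))/2).round(4),'rng',np.ptp(hi[:,:2],axis=0).round(3))
E
```

```text
top red [357.6 144.9] [347 133  23  26 420] zpct [0.024 0.081 0.086 0.087] mid top [ 0.6516 -0.0683] rng [0.052 0.052]
top red [323.5 227.4] [310 213  26  26 252] zpct [0.109 0.112 0.115 0.164] mid top [0.4583 0.0193] rng [0.056 0.056]
top yellow [287.7 154. ] [276 142  24  26 409] zpct [0.024 0.081 0.086 0.088] mid top [0.6352 0.0999] rng [0.052 0.052]
top yellow [285.8 226.4] [272 213  26  26 289] zpct [0.108 0.112 0.115 0.133] mid top [0.4605 0.1042] rng [0.056 0.056]
top green [322.3 147.7] [312 138  22  21 256] zpct [0.058 0.084 0.086 0.088] mid top [0.6435 0.0156] rng [0.05 0.05]
top green [396.4 226.6] [387 214  25  24 219] zpct [0.109 0.112 0.115 0.116] mid top [ 0.4537 -0.1501] rng [0.052 0.054]
top blue [392.7 140.5] [381 128  25  26 443] zpct [0.023 0.079 0.086 0.087] mid top [ 0.6609 -0.1532] rng [0.052 0.052]
top blue [360.  226.6] [349 213  25  25 247] zpct [0.11  0.112 0.115 0.12 ] mid top [ 0.4569 -0.066 ] rng [0.054 0.054]
scene red [302.3 172.2] [292 165  20  13 127] zpct [0.105 0.111 0.114 0.122] mid top [0.4615 0.0169] rng [0.052 0.055]
scene red [331.6 238.2] [32
[... 365 characters left out ...]
246 199  19  13  76] zpct [0.108 0.111 0.114 0.114] mid top [ 0.4622 -0.1535] rng [0.046 0.047]
scene green [350.1 217.8] [342 205  18  29 375] zpct [0.025 0.068 0.084 0.086] mid top [0.6486 0.0121] rng [0.049 0.048]
scene blue [424.9  86.6] [422  82   7  11  61] zpct [0.071 0.073 0.076 0.077] mid top [0.4706 0.622 ] rng [0.04  0.055]
scene blue [447.9  91.9] [444  83   9  20 129] zpct [0.074 0.079 0.082 0.083] mid top [0.5494 0.6495] rng [0.063 0.095]
scene blue [279.7 189.2] [270 181  19  14 108] zpct [0.106 0.111 0.114 0.116] mid top [ 0.459  -0.0689] rng [0.053 0.051]
scene blue [311.9 260.3] [302 247  21  30 470] zpct [0.03  0.071 0.085 0.086] mid top [ 0.6651 -0.1547] rng [0.05  0.051]
```

Request:
apply_moves --pt "-4 -3 -3" --pt "-8 -6 -6" --pt "-12 -9 -7" --pt "-17 -12 -8" --pt "-21 -15 -8" --pt "-26 -18 -8" --pt "-30 -21 -8" --pt "-34 -23.5 -8" --twist '[8,16,24,32,40,48,56,63]' --gripper '[8.5,8.5,8.5,8.5,8.5,8.5,8.5,8.5]' --force 60

```text
time_s: 0.9
ee_pos: [0.4304, 0.1523, 0.2723]
tool_rot: [0.0, 0.708, 0.706, -0.001]
wrist_force: [1.2, 0.4, -0.2]
finger_gap: 0.0849
```

```bash
cat > go.py <<'E'
# usage: offset from present tool pose to world target x y z
import sys,numpy as np
from rig import *
from scipy.spatial.transform import Rotation as Ro
s=sense(); q=np.array(s["tool_rot"]); R=Ro.from_quat(q[[1,2,3,0]]).as_matrix()
print('t',s["time_s"],'p',np.round(s["ee_pos"],4),'gap',round(float(s["finger_gap"]),4),'F',np.round(s["wrist_force"],1),'yaw y-axis deg',np.degrees(np.arctan2(R[1,1],R[0,1])).round(2),'tilt',np.round(R[:2,2],4))
if len(sys.argv)>3:
    d=np.array([float(a) for a in sys.argv[1:4]])-s["ee_pos"]
    print('offset cm',(R.T@d*100).round(2))
E
python3 go.py .462 .103 .26
```

```text
t 0.9 p [0.4304 0.1523 0.2723] gap 0.0849 F [ 1.2  0.4 -0.2] yaw y-axis deg -0.12 tilt [-0.0009 -0.001 ]
offset cm [-4.92  3.17  1.23]
```

Request:
apply_moves --pt "-4.9 3.2 1" --pt "-4.9 3.2 1" --pt "-4.9 3.2 1" --twist '[0,0,0]' --gripper '[8.5,8.5,8.5]'

```text
time_s: 1.2
ee_pos: [0.4627, 0.102, 0.2614]
tool_rot: [-0.001, 0.709, 0.705, -0.001]
wrist_force: [-0.4, 0.3, 0.4]
finger_gap: 0.0846
```

```bash
python3 go.py
python3 - <<'E'
from rig import *
from h import *
c=read_camera("wrist"); cv2.imwrite("pics/w1.png",c["image"][:,:,::-1]); np.savez("w1.npz",**c)
R=cv2.Rodrigues(np.array(c["rvec"]))[0]; print(c["fx"],"cam pos",-R.T@np.array(c["tvec"]).ravel(), R[2])
P,ok=cloud(c)
for col in H:
    m=mask(c["image"],col)
    k,lab,st,ce=cv2.connectedComponentsWithStats(m.astype(np.uint8))
    for i in range(1,k):
        if st[i][4]<200: continue
        q=P[(lab==i)&ok]
        if not len(q): continue
        z=q[:,2]; hi=q[z>np.percentile(z,90)-.006]
        print(col,ce[i].round(1),st[i],'z',np.percentile(z,[5,50,90]).round(3),'mid',((hi[:,:2].max(0)+hi[:,:2].min(0))/2).round(4),'rng',np.ptp(hi[:,:2],axis=0).round(3))
E
```

```text
t 1.2 p [0.4627 0.102  0.2614] gap 0.0846 F [-0.4  0.3  0.4] yaw y-axis deg -0.27 tilt [-0.0029 -0.0008]
302.1444872678653 cam pos [0.46404214 0.17366382 0.44224052] [-0.00471899 -0.28539445 -0.95839853]
red [312.2 236.8] [289 222  47  38 755] z [0.111 0.112 0.114] mid [0.4574 0.0246] rng [0.055 0.045]
red [455.4 274.6] [430 255  45  42 497] z [0.018 0.073 0.085] mid [0.596  0.0218] rng [0.162 0.184]
yellow [452.5 169.3] [ 426  147   55   47 2018] z [0.028 0.076 0.085] mid [0.6336 0.1002] rng [0.053 0.052]
yellow [314.2 166.6] [289 150  51  45 885] z [0.111 0.113 0.114] mid [0.4603 0.1069] rng [0.056 0.05 ]
green [453.3 232.4] [ 431  205   46   51 1257] z [0.034 0.082 0.085] mid [0.6419 0.0162] rng [0.052 0.052]
blue [311.  298.2] [290 285  43  34 570] z [0.11  0.112 0.113] mid [ 0.4552 -0.061 ] rng [0.054 0.047]
```

View pics/w1.png

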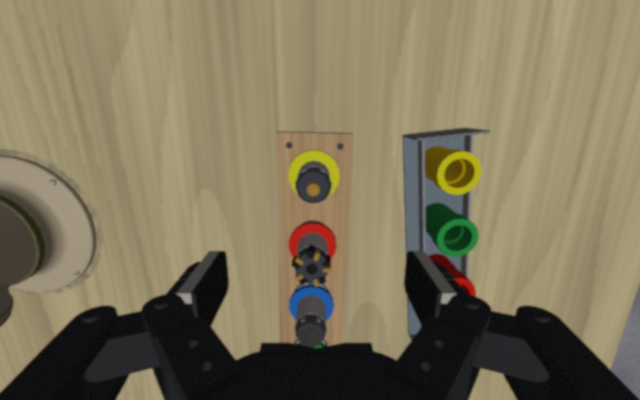

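The wrist view shows the yellow holder at (314,170) between the open fingers and its neighbours red (312,240) and blue (311,300). It agrees with the top view to about 2 mm. Descending on yellow.

Request:
apply_moves --pt "0.1 -0.2 4" --pt "0.1 -0.2 8" --pt "0.1 -0.2 11.5" --pt "0.1 -0.2 13.5" --pt "0.1 -0.2 14.4" --pt "0.1 -0.2 14.4" --twist '[0,0,0,0,0,0]' --gripper '[8.5,8.5,8.5,8.5,8.5,8.5]'

```text
time_s: 1.85
ee_pos: [0.4591, 0.1053, 0.1178]
tool_rot: [-0.001, 0.708, 0.707, -0.001]
wrist_force: [1.5, 0.1, 1.5]
finger_gap: 0.0852
```

```bash
python3 go.py .461 .103 .117
```

```text
t 1.85 p [0.4591 0.1053 0.1178] gap 0.0852 F [1.5 0.1 1.5] yaw y-axis deg -0.07 tilt [-0.0032 -0.0004]
offset cm [-0.23  0.19  0.08]
```

Request:
apply_moves --pt "-0.2 0.2 0.1" --pt "-0.2 0.2 0.1" --pt "-0.2 0.2 0.1" --pt "-0.2 0.2 0.1" --pt "-0.2 0.2 0.1" --pt "-0.2 0.2 0.1" --pt "-0.2 0.2 0.1" --pt "-0.2 0.2 0.1" --twist '[0,0,0,0,0,0,0,0]' --gripper '[8.5,8.5,5,3,3,3,3,3]' --force 60

```text
time_s: 2.65
ee_pos: [0.461, 0.1033, 0.1174]
tool_rot: [-0.001, 0.708, 0.707, -0.001]
wrist_force: [-3.5, -0.2, 6.7]
finger_gap: 0.0311
```

```bash
python3 go.py; python3 go.py
python3 - <<'E'
from rig import *
import numpy as np
from h import *
c=read_camera("wrist"); cv2.imwrite("pics/w2.png",c["image"][:,:,::-1])
for i in range(3): read_camera("top"); print(np.round(sense()["ee_pos"],4))
E
```

```text
t 2.65 p [0.461  0.1033 0.1174] gap 0.0311 F [-3.5 -0.2  6.7] yaw y-axis deg -0.07 tilt [-0.0029 -0.0004]
t 2.65 p [0.461  0.1033 0.1174] gap 0.0311 F [-3.5 -0.2  6.7] yaw y-axis deg -0.07 tilt [-0.0029 -0.0004]
[0.461  0.1033 0.1174]
[0.461  0.1033 0.1174]
[0.4611 0.1033 0.1174]
```

View pics/w2.png

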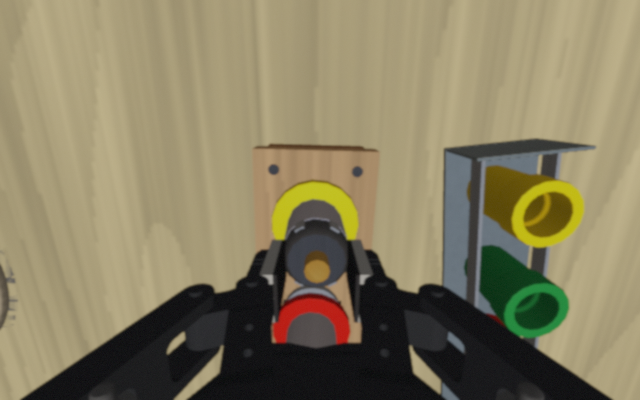

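Request:
apply_moves --pt "0 0 0" --pt "0 0 0" --twist '[0,0]' --gripper '[2.0,2.0]' --force 80

```text
time_s: 3.05
ee_pos: [0.461, 0.1033, 0.1176]
tool_rot: [-0.001, 0.708, 0.707, -0.001]
wrist_force: [-2.2, 0.7, 5.2]
finger_gap: 0.0296
```

```bash
python3 go.py
python3 - <<'E'
from rig import *
from h import *
c=read_camera("wrist"); cv2.imwrite("pics/w3.png",cv2.resize(c["image"][180:380,200:440,::-1],None,fx=3,fy=3,interpolation=cv2.INTER_CUBIC)[:600])
P,ok=cloud(c)
for z0,z1 in((.12,.14),(.14,.15),(.15,.165),(.165,.19)):
    b=ok&(P[...,2]>z0)&(P[...,2]<z1)&(abs(P[...,0]-.461)<.06)&(abs(P[...,1]-.105)<.04)
    v,u=np.nonzero(b); print(z0,b.sum(),[P[b].min(0).round(3),P[b].max(0).round(3)] if b.sum() else '')
E
```

```text
t 3.05 p [0.461  0.1033 0.1176] gap 0.0296 F [-2.2  0.7  5.2] yaw y-axis deg -0.07 tilt [-0.0028 -0.0005]
0.12 543 [array([0.443, 0.107, 0.12 ]), array([0.477, 0.121, 0.14 ])]
0.14 383 [array([0.443, 0.107, 0.14 ]), array([0.478, 0.121, 0.15 ])]
0.15 3090 [array([0.434, 0.086, 0.15 ]), array([0.489, 0.121, 0.165])]
0.165 2596 [array([0.433, 0.091, 0.165]), array([0.49 , 0.114, 0.19 ])]
```

View pics/w3.png

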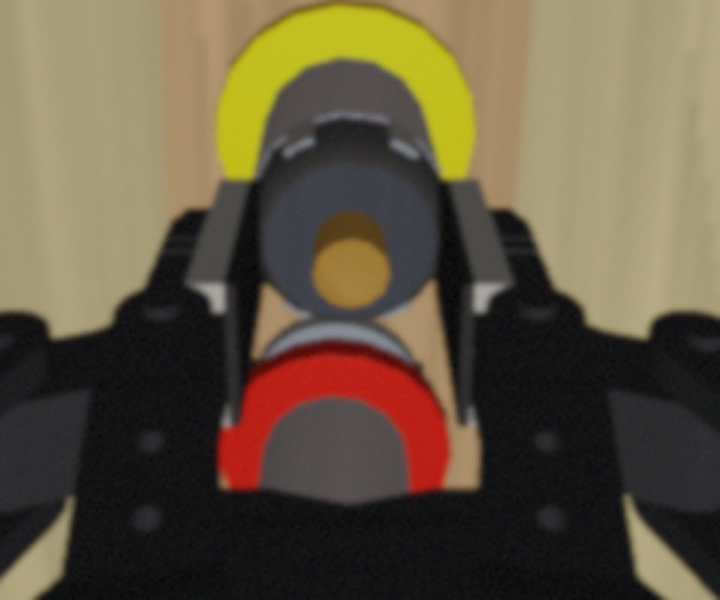

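The zoom shows the pads closed on the body, with the holder centred between them at (350,230). The gap has stalled near 30 mm. I'll lift gently and check.

Request:
apply_moves --pt "0 0 -1" --pt "0 0 -2.5" --pt "0 0 -4" --pt "0 0 -5" --pt "0 0 -5" --twist '[0,0,0,0,0]' --gripper '[2.0,2.0,2.0,2.0,2.0]'

```text
time_s: 3.6
ee_pos: [0.4616, 0.1033, 0.1685]
tool_rot: [-0.0, 0.708, 0.707, -0.001]
wrist_force: [-0.6, -1.1, -7.2]
finger_gap: 0.0296
```

```bash
cat > look.py <<'E'
import sys
from rig import *
from h import *
n=sys.argv[1]; col=sys.argv[2]; out=sys.argv[3]
c=read_camera(n); cv2.imwrite(f"pics/{out}.png",c["image"][:,:,::-1])
P,ok=cloud(c)
m=mask(c["image"],col)
k,lab,st,ce=cv2.connectedComponentsWithStats(m.astype(np.uint8))
for i in range(1,k):
    if st[i][4]<60 or st[i][4]>9000: continue
    q=P[(lab==i)&ok]
    if not len(q): continue
    z=q[:,2]; hi=q[(z>np.percentile(z,80)-.006)&(z<np.percentile(z,80)+.004)]
    print(col,ce[i].round(1),st[i],'z',np.percentile(z,[5,50,90]).round(4),'lo',hi[:,:2].min(0).round(4),'hi',hi[:,:2].max(0).round(4),'mid',((hi[:,:2].max(0)+hi[:,:2].min(0))/2).round(4))
E
python3 go.py .461 .103 .30; python3 look.py scene yellow s2;python3 look.py wrist yellow w4
```

```text
t 3.6 p [0.4616 0.1033 0.1685] gap 0.0296 F [-0.6 -1.1 -7.2] yaw y-axis deg -0.07 tilt [-0.001  -0.0005]
offset cm [ -0.04  -0.07 -13.15]
yellow [323.2 144.5] [314 137  19  13 110] z [0.1559 0.1619 0.1646] lo [0.4371 0.0742] hi [0.4908 0.1287] mid [0.4639 0.1014]
yellow [368.2 193.4] [359 185  19  18 231] z [0.0533 0.0812 0.0854] lo [0.6118 0.0715] hi [0.6632 0.1238] mid [0.6375 0.0976]
yellow [496.1 189.8] [ 459  159   78   65 3786] z [0.0369 0.0759 0.0847] lo [0.6071 0.0731] hi [0.661  0.1263] mid [0.634  0.0997]
yellow [314.1 205.5] [ 272  180   87   61 2333] z [0.1613 0.1628 0.1638] lo [0.4324 0.0926] hi [0.4888 0.1322] mid [0.4606 0.1124]
```

View pics/s2.png

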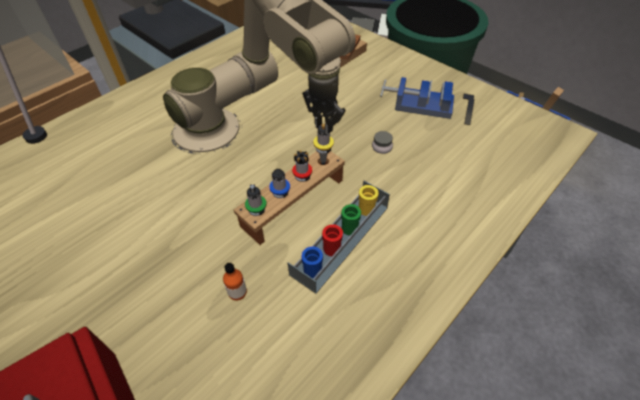

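The scene view shows the yellow holder lifted at (323,144), about 50 mm up. Its sleeve is at (368,193). The wrist and scene views agree on the holder-to-sleeve shift: 173.5 mm in x and -3.6 mm in y.

Request:
apply_moves --pt "0 0 -3" --pt "0 0 -6" --pt "-0.1 3 -6" --pt "-0.2 7 -6" --pt "-0.3 11.5 -6" --pt "-0.4 15 -6" --pt "-0.4 17.4 -6" --pt "-0.4 17.4 -6" --twist '[0,0,0,0,0,0,0,0]' --gripper '[2.0,2.0,2.0,2.0,2.0,2.0,2.0,2.0]'

```text
time_s: 4.5
ee_pos: [0.6369, 0.0987, 0.2232]
tool_rot: [-0.002, 0.708, 0.706, -0.003]
wrist_force: [-0.3, 0.0, -7.0]
finger_gap: 0.0295
```

```bash
python3 go.py .6351 .0997 .155; python3 look.py scene yellow s3;python3 look.py wrist yellow w5; python3 go.py .6351 .0997 .155
```

```text
t 4.5 p [0.6369 0.0987 0.2232] gap 0.0295 F [-0.3  0.  -7. ] yaw y-axis deg -0.11 tilt [-0.0072 -0.0003]
offset cm [ 0.1  -0.13  6.82]
yellow [372.2 162. ] [362 153  22  16 142] z [0.2116 0.2171 0.2192] lo [0.613  0.0701] hi [0.6667 0.1198] mid [0.6399 0.0949]
yellow [368.3 193.2] [359 185  20  17 233] z [0.0547 0.0811 0.0852] lo [0.6117 0.0735] hi [0.6634 0.1235] mid [0.6376 0.0985]
yellow [314.8 194.4] [ 272  149   86   92 3236] z [0.0591 0.2183 0.2197] lo [0.6067 0.0878] hi [0.6632 0.1278] mid [0.635  0.1078]
t 4.6 p [0.6347 0.0991 0.2245] gap 0.0293 F [-1.1 -0.1 -6.5] yaw y-axis deg -0.07 tilt [-0.0073 -0.0003]
offset cm [0.06 0.1  6.95]
```

View pics/w5.png

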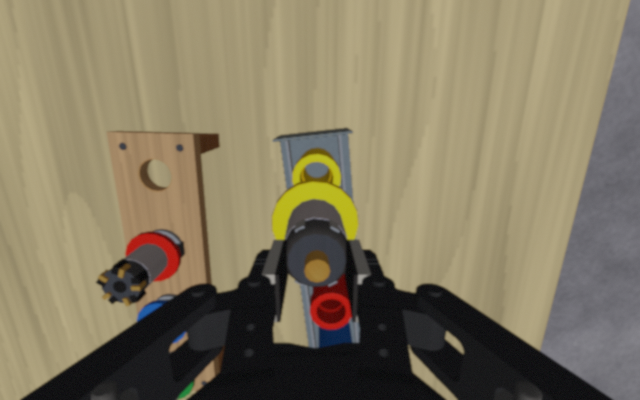

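The wrist view shows the holder's ring at (316,222) in front of the yellow sleeve mouth at (317,170). It is aligned to about 1 mm. Lowering in two stages.

Request:
apply_moves --pt "0.1 0.1 2" --pt "0.1 0.1 4" --pt "0.1 0.1 5.5" --pt "0.1 0.1 6.8" --pt "0.1 0.1 6.8" --twist '[0,0,0,0,0]' --gripper '[2.0,2.0,2.0,2.0,2.0]'

```text
time_s: 5.1
ee_pos: [0.6333, 0.1002, 0.1545]
tool_rot: [-0.004, 0.708, 0.707, -0.004]
wrist_force: [-0.0, -0.2, -6.3]
finger_gap: 0.0293
```

```bash
python3 look.py scene yellow s4; python3 go.py .6351 .0997 .1185
```

```text
yellow [369.1 179.1] [360 171  20  15 131] z [0.1435 0.1481 0.1504] lo [0.6082 0.0711] hi [0.6635 0.1249] mid [0.6359 0.098 ]
yellow [368.3 195. ] [359 187  19  15 156] z [0.061  0.082  0.0858] lo [0.6124 0.0745] hi [0.6633 0.1223] mid [0.6379 0.0984]
t 5.15 p [0.6341 0.1002 0.156 ] gap 0.0295 F [ 0.3  0.  -5.6] yaw y-axis deg -0.07 tilt [-0.0097 -0.0002]
offset cm [-0.05  0.14  3.75]
```

View pics/s4.png

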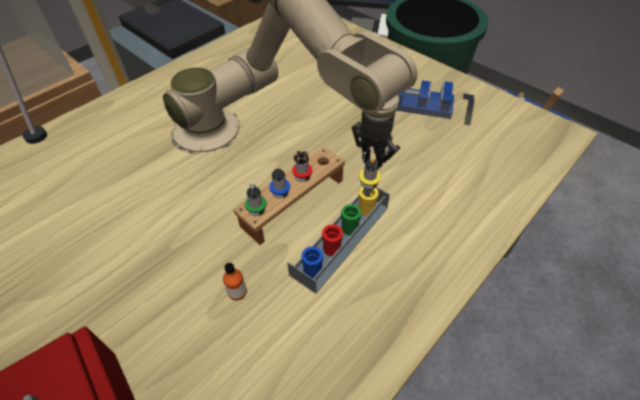

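The scene view shows the holder at (370,178) with its cone in the mouth of the yellow sleeve, and no side force.

Request:
apply_moves --pt "0 0.2 1.5" --pt "0 0.2 2.5" --pt "0 0.2 3.3" --pt "0 0.2 3.3" --twist '[0,0,0,0]' --gripper '[2.0,2.0,2.0,2.0]'

```text
time_s: 5.55
ee_pos: [0.6351, 0.1002, 0.122]
tool_rot: [-0.004, 0.708, 0.707, -0.004]
wrist_force: [0.8, 0.2, -6.2]
finger_gap: 0.0296
```

```bash
python3 look.py scene yellow s5; python3 go.py .6351 .0997 .1185
```

```text
yellow [369.1 191.7] [359 179  21  24 223] z [0.0745 0.1127 0.1178] lo [0.6098 0.0713] hi [0.6656 0.1212] mid [0.6377 0.0962]
t 5.6 p [0.6356 0.1002 0.1229] gap 0.0296 F [ 0.5  0.8 -5.7] yaw y-axis deg -0.07 tilt [-0.0103 -0.0002]
offset cm [-0.05 -0.04  0.44]
```

Request:
apply_moves --pt "0 0 0.3" --pt "0 0 0.5" --pt "0 0 0.6" --pt "0 0 0.6" --twist '[0,0,0,0]' --gripper '[2.0,2.0,2.0,2.0]'

```text
time_s: 6.0
ee_pos: [0.6357, 0.1002, 0.1179]
tool_rot: [-0.003, 0.707, 0.707, -0.003]
wrist_force: [-1.4, -0.4, 1.7]
finger_gap: 0.0296
```

```bash
python3 look.py scene yellow s6; python3 go.py .6351 .0997 .1185
```

```text
yellow [369. 192.] [359 180  21  22 201] z [0.0753 0.1094 0.1136] lo [0.6111 0.0708] hi [0.6648 0.122 ] mid [0.638  0.0964]
t 6.05 p [0.6357 0.1002 0.1179] gap 0.0295 F [-2.4 -0.1  2.9] yaw y-axis deg -0.06 tilt [-0.0089 -0.0003]
offset cm [-0.05 -0.06 -0.06]
```

The wrist z force went from -6 N to +3 N and the ring top is at 113 mm, so it's seated. Releasing.

Request:
apply_moves --pt "0 0 0" --pt "0 0 0" --pt "0 0 0" --pt "0 0 0" --pt "0 0 -3" --pt "0 0 -7" --pt "0 0 -11" --pt "0 0 -15" --twist '[0,0,0,0,0,0,0,0]' --gripper '[8.5,8.5,8.5,8.5,8.5,8.5,8.5,8.5]'

```text
time_s: 6.85
ee_pos: [0.6369, 0.1003, 0.2697]
tool_rot: [-0.003, 0.708, 0.707, -0.003]
wrist_force: [0.4, 0.2, 0.5]
finger_gap: 0.085
```

```bash
python3 look.py scene yellow s7; python3 look.py top yellow t7; python3 go.py .459 .0187 .26
```

```text
yellow [368.8 191.8] [359 180  20  22 204] z [0.0762 0.1093 0.1138] lo [0.6093 0.0708] hi [0.6653 0.1214] mid [0.6373 0.0961]
yellow [294.  157.4] [284 142  16  26 142] z [0.0284 0.0829 0.5126] lo [0.6152 0.0733] hi [0.65   0.0811] mid [0.6326 0.0772]
t 6.95 p [0.6387 0.1003 0.2742] gap 0.0847 F [1.1 1.2 0.8] yaw y-axis deg -0.06 tilt [ 0.0026 -0.0006]
offset cm [ -8.18 -17.96   1.38]
```

View pics/s7.png

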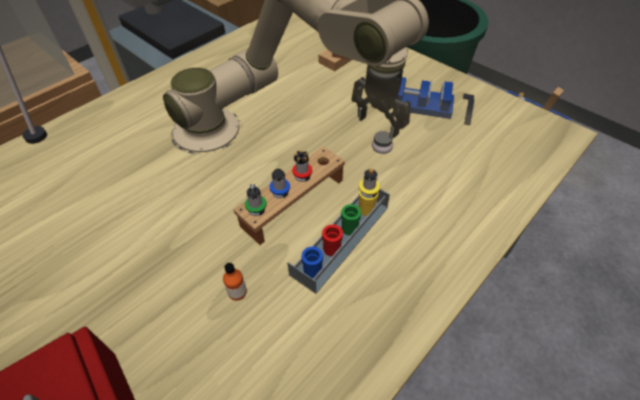

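The yellow holder stands upright in its sleeve at (369,185). Next is red.

Request:
apply_moves --pt "-2 -4 0" --pt "-4 -8 0" --pt "-6 -12 0.5" --pt "-7.5 -16 1" --pt "-8.2 -18 1" --pt "-8.2 -18 1" --pt "-8.2 -18 1" --twist '[0,0,0,0,0,0,0]' --gripper '[8.5,8.5,8.5,8.5,8.5,8.5,8.5]'

```text
time_s: 7.65
ee_pos: [0.4589, 0.0184, 0.2638]
tool_rot: [0.001, 0.708, 0.707, 0.001]
wrist_force: [0.1, 0.7, 0.1]
finger_gap: 0.0847
```

```bash
python3 look.py wrist red w8; python3 go.py .459 .0187 .117
```

```text
red [314.  165.9] [289 151  51  41 767] z [0.1113 0.1126 0.1137] lo [0.4295 0.0015] hi [0.4857 0.0468] mid [0.4576 0.0242]
red [457.6 230.6] [ 434  204   51   52 1850] z [0.0323 0.0739 0.0847] lo [ 0.625  -0.0946] hi [ 0.6777 -0.0427] mid [ 0.6513 -0.0686]
t 7.7 p [0.4593 0.0185 0.2637] gap 0.0852 F [-0.3 -0.1 -0.2] yaw y-axis deg -0.06 tilt [ 0.0029 -0.0005]
offset cm [ 0.02 -0.07 14.67]
```

View pics/w8.png

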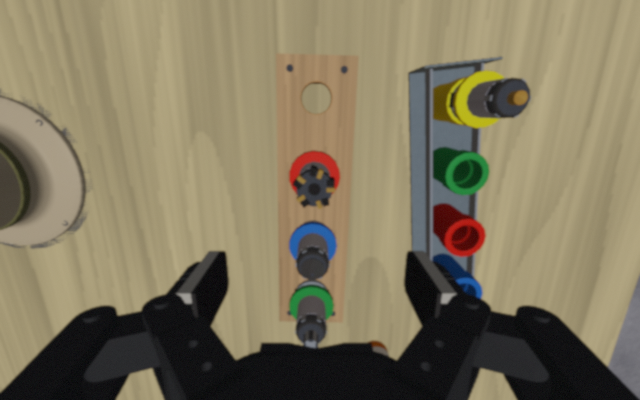

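The wrist view shows the red holder's ring at (314,172) centred between the fingers, and the red sleeve at (464,237). Descending and gripping.

Request:
apply_moves --pt "0 -0.1 4" --pt "0 -0.1 8" --pt "0 -0.1 11.5" --pt "0 -0.1 13.5" --pt "0 -0.1 14.6" --pt "0 -0.1 14.6" --pt "0 -0.1 14.6" --twist '[0,0,0,0,0,0,0]' --gripper '[8.5,8.5,8.5,8.5,8.5,8.5,8.5]'

```text
time_s: 8.4
ee_pos: [0.4594, 0.0186, 0.1177]
tool_rot: [0.001, 0.707, 0.707, 0.001]
wrist_force: [0.5, -0.7, -0.0]
finger_gap: 0.0849
```

```bash
python3 go.py .4588 .0182 .117
```

```text
t 8.4 p [0.4594 0.0186 0.1177] gap 0.0849 F [ 0.5 -0.7 -0. ] yaw y-axis deg -0.03 tilt [ 0.0029 -0.0005]
offset cm [-0.04 -0.06  0.07]
```

Request:
apply_moves --pt "0 -0.1 0.1" --pt "0 -0.1 0.1" --pt "0 -0.1 0.1" --pt "0 -0.1 0.1" --pt "0 -0.1 0.1" --pt "0 -0.1 0.1" --pt "0 -0.1 0.1" --pt "0 -0.1 0.1" --twist '[0,0,0,0,0,0,0,0]' --gripper '[5,3,2,2,2,2,2,2]' --force 80

```text
time_s: 9.2
ee_pos: [0.4585, 0.0185, 0.1175]
tool_rot: [0.002, 0.707, 0.707, 0.001]
wrist_force: [-2.5, -0.6, 6.6]
finger_gap: 0.0326
```

Request:
apply_moves --pt "0 0 0" --pt "0 0 -1" --pt "0 0 -3" --pt "0 0 -6" --pt "0 0 -9" --pt "0 0 -11" --pt "0 0 -11" --twist '[0,0,0,0,0,0,0]' --gripper '[2,2,2,2,2,2,2]'

```text
time_s: 9.9
ee_pos: [0.459, 0.0185, 0.23]
tool_rot: [0.004, 0.707, 0.707, 0.002]
wrist_force: [0.1, -0.0, -5.1]
finger_gap: 0.032
```

```bash
python3 look.py scene red s9;python3 look.py wrist red w9; python3 go.py .6513 -.0695 .23
```

```text
red [300.6 142.9] [290 135  21  14 145] z [0.2177 0.2239 0.2261] lo [ 0.4335 -0.0099] hi [0.4885 0.0432] mid [0.461  0.0167]
red [331.6 238.2] [322 224  21  32 474] z [0.0216 0.0695 0.0846] lo [ 0.6278 -0.0961] hi [ 0.6807 -0.0434] mid [ 0.6543 -0.0698]
red [ 59.9 371.6] [   0  327  118   73 5750] z [0.1569 0.183  0.1852] lo [ 0.4596 -0.7841] hi [ 0.6328 -0.6436] mid [ 0.5462 -0.7138]
red [314.  205.7] [ 272  181   86   60 2258] z [0.2219 0.2231 0.224 ] lo [0.4296 0.0074] hi [0.4858 0.0472] mid [0.4577 0.0273]
red [470.4 241.6] [ 444  212   57   59 2282] z [0.0313 0.0739 0.0847] lo [ 0.6248 -0.0949] hi [ 0.6769 -0.0426] mid [ 0.6509 -0.0688]
t 10.0 p [0.4576 0.0188 0.2268] gap 0.0319 F [-0.   0.6 -5.3] yaw y-axis deg -0.03 tilt [ 0.0027 -0.0006]
offset cm [-8.82 19.38 -0.26]
```

View pics/w9.png

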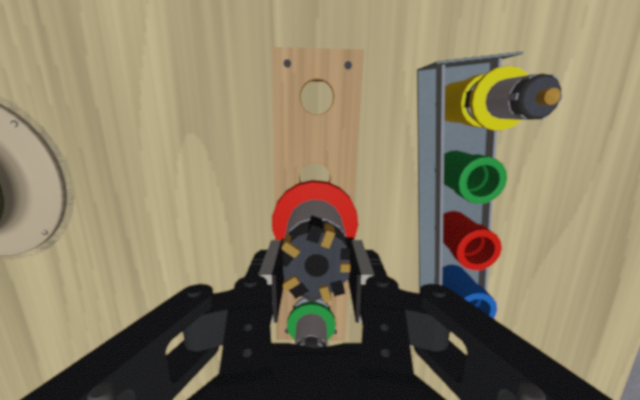

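The red holder is lifted and centred in the wrist view (315,222). The shift to its sleeve is 193.3 mm in x and -86.8 mm in y in both views.

Request:
apply_moves --pt "0 4 0" --pt "-1 8 0" --pt "-3.5 12 0" --pt "-6 15.5 0" --pt "-8 18 0" --pt "-8.7 19.4 0" --pt "-8.7 19.4 0" --pt "-8.7 19.4 0" --twist '[0,0,0,0,0,0,0,0]' --gripper '[2,2,2,2,2,2,2,2]'

```text
time_s: 10.8
ee_pos: [0.6508, -0.068, 0.2254]
tool_rot: [-0.001, 0.707, 0.707, -0.0]
wrist_force: [-0.8, 0.7, -4.4]
finger_gap: 0.0322
```

```bash
python3 look.py scene red s10|head -2; python3 go.py .6515 -.0682 .155
```

```text
red [332.6 201.9] [321 192  24  17 188] z [0.2135 0.2194 0.2217] lo [ 0.6256 -0.0966] hi [ 0.6803 -0.0436] mid [ 0.653  -0.0701]
red [331.6 238.2] [322 224  21  32 474] z [0.0209 0.0687 0.0847] lo [ 0.6292 -0.0952] hi [ 0.681  -0.0426] mid [ 0.6551 -0.0689]
t 10.85 p [ 0.6507 -0.0677  0.2262] gap 0.0317 F [-0.7 -0.1 -4.3] yaw y-axis deg -0.0 tilt [0.0002 0.0003]
offset cm [-0.05  0.08  7.12]
```

Request:
apply_moves --pt "0 0.1 2" --pt "0 0.1 4" --pt "0 0.1 5.5" --pt "0 0.1 7" --pt "0 0.1 7" --twist '[0,0,0,0,0]' --gripper '[2,2,2,2,2]'

```text
time_s: 11.35
ee_pos: [0.6499, -0.0667, 0.1542]
tool_rot: [-0.002, 0.707, 0.707, -0.001]
wrist_force: [-0.5, -0.4, -5.3]
finger_gap: 0.0319
```

```bash
python3 look.py scene red s11|head -2; python3 go.py .6515 -.0680 .1185
```

```text
red [331.8 233.8] [321 210  23  46 544] z [0.0236 0.0821 0.1491] lo [ 0.6258 -0.0952] hi [ 0.6802 -0.041 ] mid [ 0.653  -0.0681]
red [ 61.4 371.2] [   0  327  124   73 5938] z [0.1546 0.183  0.1852] lo [ 0.4608 -0.7838] hi [ 0.6343 -0.644 ] mid [ 0.5475 -0.7139]
t 11.4 p [ 0.6507 -0.0669  0.1558] gap 0.032 F [-0.  -1.2 -4.4] yaw y-axis deg 0.03 tilt [-0.0018  0.0009]
offset cm [-0.11  0.09  3.73]
```

View pics/s11.png

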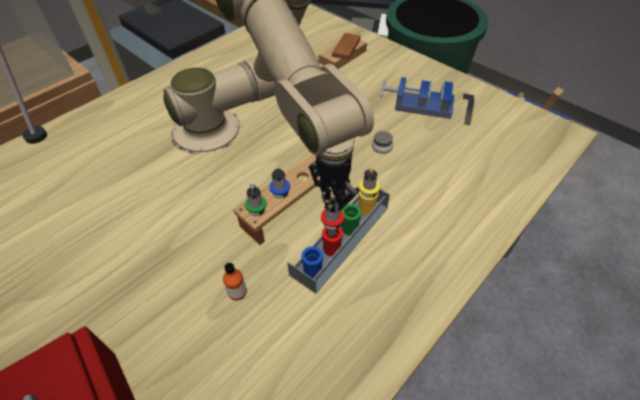

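The red holder is in its sleeve mouth at (331,217). Continuing down.

Request:
apply_moves --pt "-0.1 0.1 1.5" --pt "-0.1 0.1 2.5" --pt "-0.1 0.1 3.3" --pt "-0.1 0.1 3.7" --pt "-0.1 0.1 3.9" --pt "-0.1 0.1 3.9" --twist '[0,0,0,0,0,0]' --gripper '[2,2,2,2,2,2]'

```text
time_s: 12.0
ee_pos: [0.6518, -0.068, 0.1178]
tool_rot: [-0.0, 0.707, 0.707, -0.0]
wrist_force: [-2.5, 0.0, 0.2]
finger_gap: 0.0317
```

```bash
python3 look.py scene red s12|head -2; python3 go.py .6515 -.0680 .1185
```

```text
red [331.8 237.7] [321 220  23  36 444] z [0.0216 0.083  0.1136] lo [ 0.6278 -0.0969] hi [ 0.682 -0.042] mid [ 0.6549 -0.0695]
red [ 60.8 371.3] [   0  327  118   73 5868] z [0.1556 0.183  0.1852] lo [ 0.4613 -0.7839] hi [ 0.6334 -0.6442] mid [ 0.5473 -0.714 ]
t 12.05 p [ 0.6518 -0.068   0.1178] gap 0.032 F [-3.3 -0.9  1.6] yaw y-axis deg 0.03 tilt [-0.0007  0.0005]
offset cm [-0.   -0.03 -0.07]
```

The force change and the ring top at 113 mm say it's seated. Releasing.

Request:
apply_moves --pt "0 0 0.1" --pt "0 0 0" --pt "0 0 0" --pt "0 0 0" --pt "0 0 -3" --pt "0 0 -7" --pt "0 0 -11" --pt "0 0 -15" --twist '[0,0,0,0,0,0,0,0]' --gripper '[2,8.5,8.5,8.5,8.5,8.5,8.5,8.5]'

```text
time_s: 12.85
ee_pos: [0.6518, -0.068, 0.2696]
tool_rot: [-0.0, 0.707, 0.707, 0.0]
wrist_force: [0.1, -0.4, 0.8]
finger_gap: 0.0849
```

```bash
python3 look.py scene red s13 | head -1;python3 go.py .457 -.0668 .265
```

```text
red [331.9 237.8] [321 220  23  36 439] z [0.0202 0.0828 0.113 ] lo [ 0.627  -0.0958] hi [ 0.6812 -0.0415] mid [ 0.6541 -0.0686]
t 12.9 p [ 0.6534 -0.0684  0.2772] gap 0.0848 F [-1.4  0.4  5.5] yaw y-axis deg 0.04 tilt [ 0.0112 -0.0029]
offset cm [  0.18 -19.65   1.  ]
```

View pics/s13.png

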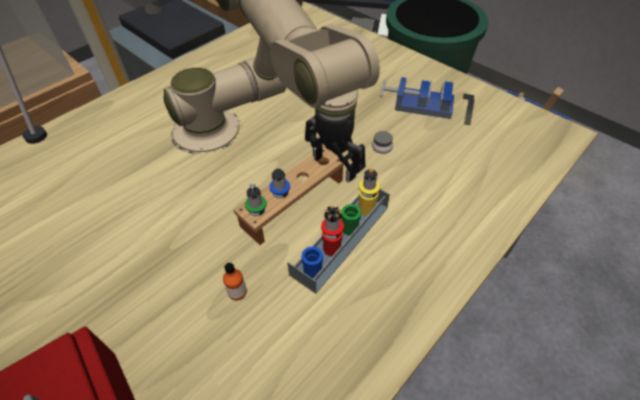

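Red stands upright in its sleeve at (332,225). Next is blue.

Request:
apply_moves --pt "0 -4 0" --pt "0 -8 0" --pt "0.1 -12 0.5" --pt "0.2 -16 1" --pt "0.2 -19.6 1" --pt "0.2 -19.6 1" --pt "0.2 -19.6 1" --twist '[0,0,0,0,0,0,0]' --gripper '[8.5,8.5,8.5,8.5,8.5,8.5,8.5]'

```text
time_s: 13.6
ee_pos: [0.4576, -0.0667, 0.2655]
tool_rot: [0.006, 0.707, 0.707, 0.003]
wrist_force: [0.3, -0.2, 0.4]
finger_gap: 0.0852
```

```bash
python3 look.py wrist blue w14; python3 go.py .457 -.0668 .117
```

```text
blue [311.8 165.4] [288 151  49  42 673] z [0.1113 0.1126 0.1136] lo [ 0.4284 -0.0836] hi [ 0.4825 -0.0389] mid [ 0.4555 -0.0613]
blue [462.1 229.3] [ 439  203   50   52 1832] z [0.0323 0.0739 0.0847] lo [ 0.6339 -0.1805] hi [ 0.6856 -0.1271] mid [ 0.6597 -0.1538]
t 13.65 p [ 0.4582 -0.0668  0.2652] gap 0.0849 F [ 1.   0.2 -0.4] yaw y-axis deg 0.02 tilt [ 0.0124 -0.0033]
offset cm [ 0.05 -0.3  14.82]
```

View pics/w14.png

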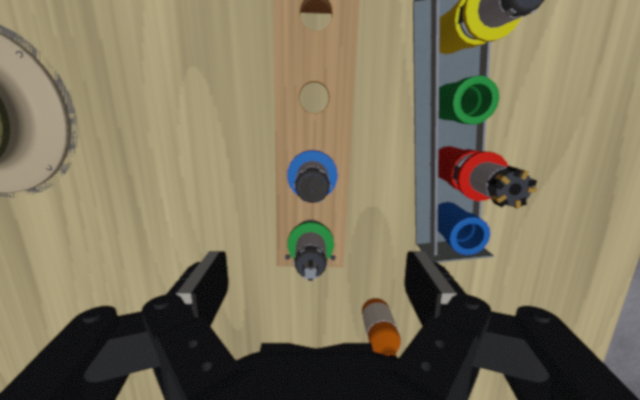

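The wrist view shows the blue holder at (312,175), the blue sleeve at (466,230) and the bottle at (380,325), which is clear of the fingers in height. Descending.

Request:
apply_moves --pt "0 -0.2 4" --pt "0 -0.3 8" --pt "0 -0.3 11.5" --pt "0 -0.3 13.5" --pt "0 -0.35 14.8" --pt "0 -0.35 14.8" --pt "0 -0.35 14.8" --twist '[0,0,0,0,0,0,0]' --gripper '[8.5,8.5,8.5,8.5,8.5,8.5,8.5]'

```text
time_s: 14.35
ee_pos: [0.4574, -0.0675, 0.1173]
tool_rot: [0.006, 0.707, 0.707, 0.003]
wrist_force: [0.7, 0.1, 1.2]
finger_gap: 0.085
```

```bash
python3 go.py .4565 -.0674 .117
```

```text
t 14.35 p [ 0.4574 -0.0675  0.1173] gap 0.085 F [0.7 0.1 1.2] yaw y-axis deg 0.04 tilt [ 0.0126 -0.0033]
offset cm [ 0.01 -0.09  0.03]
```

Request:
apply_moves --pt "0 -0.1 0" --pt "0 -0.1 0" --pt "0 -0.1 0" --pt "0 -0.1 0" --pt "0 -0.1 0" --pt "0 -0.1 0" --pt "0 -0.1 0" --pt "0 -0.1 0" --twist '[0,0,0,0,0,0,0,0]' --gripper '[5,3,2,2,2,2,2,2]' --force 80

```text
time_s: 15.15
ee_pos: [0.4566, -0.0676, 0.1183]
tool_rot: [0.006, 0.707, 0.707, 0.003]
wrist_force: [-3.3, 0.2, 8.0]
finger_gap: 0.0298
```

Request:
apply_moves --pt "0 0 0" --pt "0 0 -1" --pt "0 0 -3" --pt "0 0 -6" --pt "0 0 -9" --pt "0 0 -11" --pt "0 0 -11" --pt "0 0 -11" --twist '[0,0,0,0,0,0,0,0]' --gripper '[2,2,2,2,2,2,2,2]'

```text
time_s: 15.95
ee_pos: [0.4545, -0.067, 0.2275]
tool_rot: [0.006, 0.707, 0.707, 0.003]
wrist_force: [0.3, -0.2, -5.3]
finger_gap: 0.029
```

```bash
python3 look.py scene blue s15;python3 look.py wrist blue w15; python3 go.py .6605 -.1535 .23
```

```text
blue [424.7  86.6] [422  82   7  11  62] z [0.0709 0.0732 0.0755] lo [0.4508 0.5927] hi [0.4909 0.648 ] mid [0.4708 0.6203]
blue [447.9  91.9] [444  83   9  20 128] z [0.0734 0.0786 0.0815] lo [0.515  0.6046] hi [0.5799 0.6951] mid [0.5475 0.6498]
blue [276.1 160.6] [266 152  20  14 120] z [0.2168 0.2205 0.2228] lo [ 0.4328 -0.0939] hi [ 0.4845 -0.0422] mid [ 0.4587 -0.0681]
blue [311.9 260.3] [302 247  21  30 469] z [0.0316 0.0706 0.0846] lo [ 0.6399 -0.1795] hi [ 0.6899 -0.1284] mid [ 0.6649 -0.154 ]
blue [313.4 203.6] [ 273  179   84   62 2100] z [0.2201 0.2213 0.2222] lo [ 0.4262 -0.0781] hi [ 0.4815 -0.0375] mid [ 0.4538 -0.0578]
blue [479.8 241.2] [ 453  211   58   59 2301] z [0.033  0.0736 0.0846] lo [ 0.634  -0.1805] hi [ 0.6866 -0.1267] mid [ 0.6603 -0.1536]
t 16.05 p [ 0.4543 -0.0669  0.2268] gap 0.0291 F [-0.3  0.7 -4.4] yaw y-axis deg 0.04 tilt [ 0.0109 -0.0028]
offset cm [-8.68 20.62 -0.07]
```

View pics/w15.png

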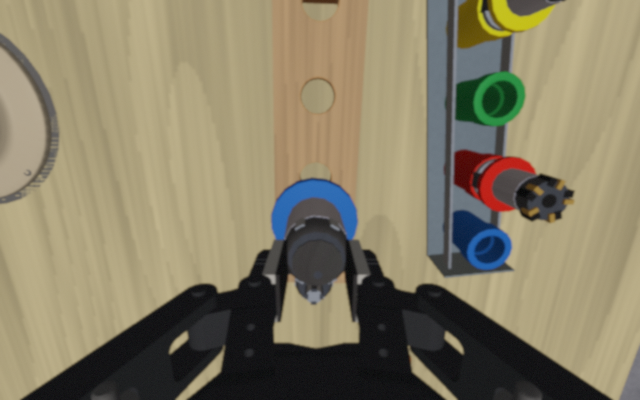

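The blue holder is lifted and centred at (315,218), and its sleeve is at (487,245). The shift is 206.3 mm in x and -86.6 mm in y.

Request:
apply_moves --pt "0 4 0" --pt "-1 8 0" --pt "-3.5 12 0" --pt "-6 16 0" --pt "-8 19 0" --pt "-8.7 20.6 0" --pt "-8.7 20.6 0" --pt "-8.7 20.6 0" --twist '[0,0,0,0,0,0,0,0]' --gripper '[2,2,2,2,2,2,2,2]'

```text
time_s: 16.85
ee_pos: [0.6599, -0.1535, 0.2274]
tool_rot: [0.003, 0.707, 0.707, 0.002]
wrist_force: [-0.8, 0.4, -5.4]
finger_gap: 0.0289
```

```bash
python3 look.py scene blue s16|tail -2; python3 go.py .6606 -.1535 .155
```

```text
blue [310.  225.7] [298 216  24  17 178] z [0.2159 0.2205 0.2223] lo [ 0.6347 -0.1805] hi [ 0.6885 -0.1294] mid [ 0.6616 -0.155 ]
blue [311.9 260.3] [302 247  21  30 471] z [0.0308 0.0701 0.0845] lo [ 0.6403 -0.1805] hi [ 0.6902 -0.1283] mid [ 0.6652 -0.1544]
t 16.9 p [ 0.6597 -0.1532  0.2282] gap 0.0291 F [ 0.4 -0.2 -4.5] yaw y-axis deg 0.06 tilt [ 0.0086 -0.0019]
offset cm [-0.01  0.03  7.32]
```

Request:
apply_moves --pt "0 0.1 2" --pt "0 0.1 4" --pt "0 0.1 5.5" --pt "0 0.1 7.2" --pt "0 0.1 7.2" --twist '[0,0,0,0,0]' --gripper '[2,2,2,2,2]'

```text
time_s: 17.4
ee_pos: [0.6596, -0.1524, 0.154]
tool_rot: [0.001, 0.707, 0.708, 0.001]
wrist_force: [-0.0, 0.9, -5.6]
finger_gap: 0.0291
```

```bash
python3 look.py scene blue s17|tail -2; python3 go.py .6612 -.1535 .1185
```

```text
blue [447.9  91.8] [444  83   9  19 127] z [0.0741 0.0789 0.0813] lo [0.5153 0.6037] hi [0.5794 0.6951] mid [0.5473 0.6494]
blue [311.9 256.9] [300 234  23  43 506] z [0.0317 0.0826 0.148 ] lo [ 0.6357 -0.1792] hi [ 0.6892 -0.1276] mid [ 0.6624 -0.1534]
t 17.45 p [ 0.6604 -0.1527  0.1558] gap 0.0292 F [ 0.   0.9 -4.9] yaw y-axis deg 0.07 tilt [ 0.0065 -0.0009]
offset cm [-0.08  0.06  3.73]
```

View pics/s17.png

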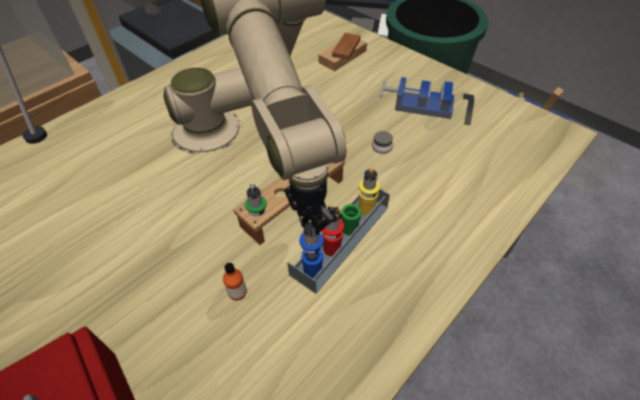

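The blue holder is over the mouth at (311,242), and the bottle stands clear at (234,283).

Request:
apply_moves --pt "-0.1 0.1 1.5" --pt "-0.1 0.1 2.5" --pt "-0.1 0.1 3.3" --pt "-0.1 0.1 3.7" --pt "-0.1 0.1 3.9" --pt "-0.1 0.1 3.9" --twist '[0,0,0,0,0,0]' --gripper '[2,2,2,2,2,2]'

```text
time_s: 18.05
ee_pos: [0.6617, -0.154, 0.1187]
tool_rot: [0.004, 0.707, 0.708, 0.002]
wrist_force: [-3.8, 0.8, 3.9]
finger_gap: 0.0294
```

```bash
python3 look.py scene blue s18|tail -1; python3 go.py .6612 -.1535 .1185
```

```text
blue [312.2 260.8] [301 242  22  35 395] z [0.029  0.0832 0.1137] lo [ 0.6379 -0.1819] hi [ 0.6915 -0.1276] mid [ 0.6647 -0.1548]
t 18.1 p [ 0.6617 -0.1539  0.1187] gap 0.0295 F [-4.4  0.4  5.9] yaw y-axis deg 0.07 tilt [ 0.0081 -0.002 ]
offset cm [ 0.04 -0.05  0.02]
```

It's seated: the z force went from -5 N to +6 N and the ring top is at 113 mm. Releasing.

Request:
apply_moves --pt "0 0 0" --pt "0 0 0" --pt "0 0 0" --pt "0 0 0" --pt "0 0 -3" --pt "0 0 -7" --pt "0 0 -11" --pt "0 0 -15" --twist '[0,0,0,0,0,0,0,0]' --gripper '[8.5,8.5,8.5,8.5,8.5,8.5,8.5,8.5]'

```text
time_s: 18.9
ee_pos: [0.6603, -0.1535, 0.2704]
tool_rot: [0.004, 0.707, 0.708, 0.002]
wrist_force: [1.2, -0.1, -0.0]
finger_gap: 0.0848
```

```bash
python3 look.py scene blue s19 | tail -1;python3 go.py .455 -.152 .265
```

```text
blue [312.  260.8] [301 243  22  34 393] z [0.0293 0.0832 0.1133] lo [ 0.6365 -0.1807] hi [ 0.6909 -0.1279] mid [ 0.6637 -0.1543]
t 18.95 p [ 0.6617 -0.1541  0.2781] gap 0.0849 F [-0.7  1.   4.8] yaw y-axis deg 0.08 tilt [ 0.019  -0.0067]
offset cm [  0.25 -20.69   0.91]
```

View pics/s19.png

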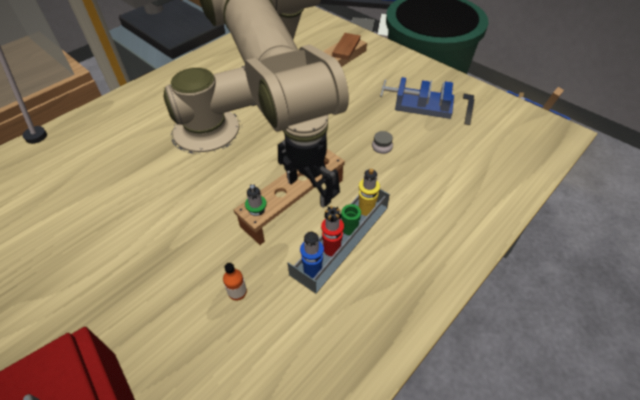

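Blue stands upright in its sleeve at (312,255). Next is green. I'll let the arm settle a moment first.

```bash
for i in 1 2 3 4; do python3 look.py top green t20 >/dev/null;python3 go.py .455 -.152 .265; done
```

```text
t 19.0 p [ 0.6619 -0.1541  0.2752] gap 0.0854 F [-0.6 -0.7  0.1] yaw y-axis deg 0.09 tilt [ 0.0187 -0.0065]
offset cm [  0.25 -20.71   0.63]
t 19.05 p [ 0.6613 -0.1539  0.2716] gap 0.0849 F [-0.2 -0.1 -1.1] yaw y-axis deg 0.08 tilt [ 0.0138 -0.0044]
offset cm [  0.22 -20.64   0.38]
t 19.1 p [ 0.6607 -0.1537  0.2691] gap 0.0852 F [ 1.   0.  -0.8] yaw y-axis deg 0.08 tilt [ 0.0094 -0.0025]
offset cm [  0.2  -20.57   0.21]
t 19.15 p [ 0.6603 -0.1536  0.2676] gap 0.0851 F [-0.1  0.   0.7] yaw y-axis deg 0.07 tilt [ 0.0067 -0.0014]
offset cm [  0.18 -20.53   0.12]
```

Request:
apply_moves --pt "0 -4 0" --pt "0 -8 0" --pt "0.1 -12 0" --pt "0.2 -16 0.1" --pt "0.2 -20.5 0.1" --pt "0.2 -20.5 0.1" --pt "0.2 -20.5 0.1" --pt "0.2 -20.5 0.1" --twist '[0,0,0,0,0,0,0,0]' --gripper '[8.5,8.5,8.5,8.5,8.5,8.5,8.5,8.5]'

```text
time_s: 19.95
ee_pos: [0.4559, -0.1519, 0.2646]
tool_rot: [0.002, 0.707, 0.708, 0.002]
wrist_force: [0.1, -1.4, -0.3]
finger_gap: 0.0847
```

```bash
python3 look.py wrist green w20; python3 go.py .455 -.152 .117
```

```text
green [486.   22.6] [ 452    0   64   53 1652] z [0.0335 0.0829 0.0852] lo [ 0.616  -0.0118] hi [0.6689 0.0313] mid [0.6425 0.0097]
green [312.3 164.9] [289 152  48  35 565] z [0.1114 0.1125 0.1134] lo [ 0.4268 -0.1635] hi [ 0.4798 -0.1248] mid [ 0.4533 -0.1441]
t 20.0 p [ 0.4561 -0.1519  0.2645] gap 0.085 F [-0.2 -0.  -0.1] yaw y-axis deg 0.1 tilt [ 0.006  -0.0008]
offset cm [ 1.000e-02 -2.000e-01  1.475e+01]
```

View pics/w20.png

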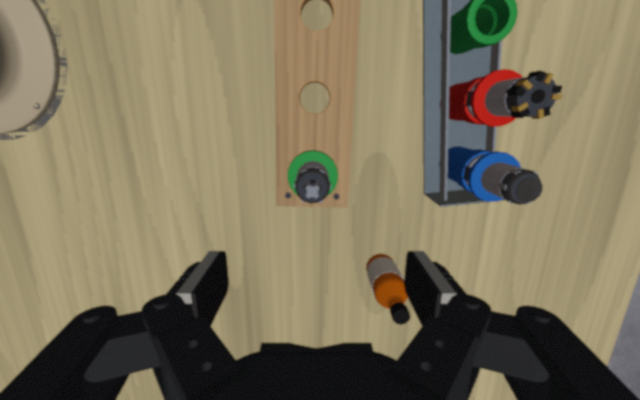

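The wrist view shows the green holder at (312,172). The bottle at (388,290) stands about 15 cm away in y. Descending.

Request:
apply_moves --pt "0 -0.2 4" --pt "0 -0.3 8" --pt "0 -0.3 11.5" --pt "0 -0.3 13.5" --pt "0 -0.3 14.7" --pt "0 -0.3 14.7" --pt "0 -0.3 14.7" --twist '[0,0,0,0,0,0,0]' --gripper '[8.5,8.5,8.5,8.5,8.5,8.5,8.5]'

```text
time_s: 20.7
ee_pos: [0.4547, -0.1522, 0.1175]
tool_rot: [0.002, 0.706, 0.708, 0.002]
wrist_force: [0.3, -0.9, 1.1]
finger_gap: 0.0852
```

```bash
python3 go.py .454 -.1525 .117
```

```text
t 20.7 p [ 0.4547 -0.1522  0.1175] gap 0.0852 F [ 0.3 -0.9  1.1] yaw y-axis deg 0.12 tilt [ 0.0058 -0.0008]
offset cm [-0.03 -0.07  0.05]
```

Request:
apply_moves --pt "0 -0.1 0" --pt "0 -0.1 0" --pt "0 -0.1 0" --pt "0 -0.1 0" --pt "0 -0.1 0" --pt "0 -0.1 0" --pt "0 -0.1 0" --pt "0 -0.1 0" --twist '[0,0,0,0,0,0,0,0]' --gripper '[5,3,2,2,2,2,2,2]' --force 80

```text
time_s: 21.5
ee_pos: [0.4537, -0.1524, 0.1185]
tool_rot: [0.003, 0.706, 0.708, 0.002]
wrist_force: [-3.3, 0.6, 7.9]
finger_gap: 0.0294
```

Request:
apply_moves --pt "0 0 0" --pt "0 0 -1" --pt "0 0 -3" --pt "0 0 -6" --pt "0 0 -9" --pt "0 0 -11" --pt "0 0 -11" --pt "0 0 -11" --twist '[0,0,0,0,0,0,0,0]' --gripper '[2,2,2,2,2,2,2,2]'

```text
time_s: 22.3
ee_pos: [0.4525, -0.1519, 0.2277]
tool_rot: [0.002, 0.706, 0.708, 0.002]
wrist_force: [-0.1, -0.5, -6.2]
finger_gap: 0.0291
```

```bash
python3 look.py scene green s21;python3 look.py wrist green w21; python3 go.py .6435 .015 .23
```

```text
green [250.5 179.2] [240 171  20  13  87] z [0.2172 0.2201 0.2222] lo [ 0.4331 -0.1787] hi [ 0.4833 -0.1291] mid [ 0.4582 -0.1539]
green [350.3 217.5] [341 205  19  29 360] z [0.026  0.0691 0.0844] lo [ 0.6249 -0.0115] hi [0.6724 0.0372] mid [0.6487 0.0129]
green [504.9  20.7] [ 470    0   76   48 2119] z [0.0347 0.0749 0.085 ] lo [ 0.6162 -0.012 ] hi [0.668 0.02 ] mid [0.6421 0.004 ]
green [314.4 203.4] [ 274  180   83   59 1949] z [0.22   0.2212 0.222 ] lo [ 0.4249 -0.1631] hi [ 0.4794 -0.1226] mid [ 0.4521 -0.1429]
t 22.4 p [ 0.4523 -0.1518  0.227 ] gap 0.029 F [-0.3  0.5 -6.6] yaw y-axis deg 0.13 tilt [0.004  0.0001]
offset cm [16.64 19.16 -0.22]
```

View pics/w21.png

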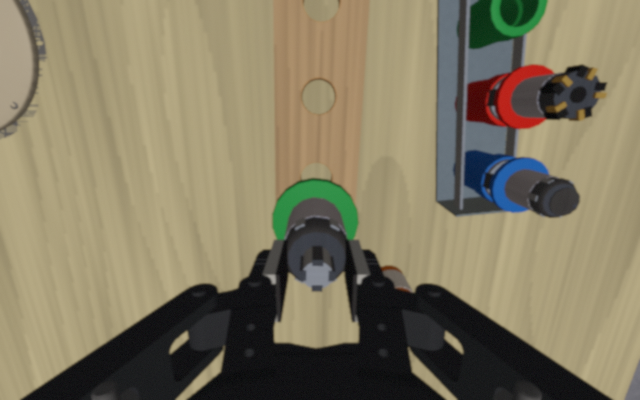

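The green holder is lifted and centred at (316,220). I'll move along the empty stand first, then look at the green sleeve again before crossing.

Request:
apply_moves --pt "4 0 0" --pt "8 0 0" --pt "12 0 0" --pt "15 0 0" --pt "16.7 0 0" --pt "16.7 0 0" --pt "16.7 0 0" --pt "16.7 0 0" --twist '[0,0,0,0,0,0,0,0]' --gripper '[2,2,2,2,2,2,2,2]'

```text
time_s: 23.2
ee_pos: [0.4519, 0.0145, 0.2265]
tool_rot: [0.001, 0.707, 0.708, 0.001]
wrist_force: [0.3, -0.2, -6.6]
finger_gap: 0.0288
```

```bash
python3 look.py scene green s22;python3 look.py wrist green w22; python3 go.py .6435 .015 .23
```

```text
green [298.2 145. ] [289 139  18  10  70] z [0.2147 0.2188 0.2206] lo [ 0.4354 -0.0126] hi [0.482  0.0342] mid [0.4587 0.0108]
green [350.3 217.5] [341 205  19  29 361] z [0.0279 0.0692 0.0845] lo [ 0.6252 -0.0121] hi [0.6717 0.0361] mid [0.6484 0.012 ]
green [481.3 173.4] [ 452  149   62   51 2405] z [0.0361 0.0755 0.0848] lo [ 0.6159 -0.0098] hi [0.6679 0.0414] mid [0.6419 0.0158]
green [314.1 204. ] [ 274  181   83   58 1917] z [0.2193 0.2204 0.2213] lo [0.4244 0.003 ] hi [0.4789 0.0427] mid [0.4517 0.0229]
t 23.3 p [0.4519 0.0144 0.2267] gap 0.0291 F [ 0.2 -0.1 -5.3] yaw y-axis deg 0.05 tilt [ 0.0034 -0.    ]
offset cm [ 0.04 19.16 -0.26]
```

View pics/w22.png

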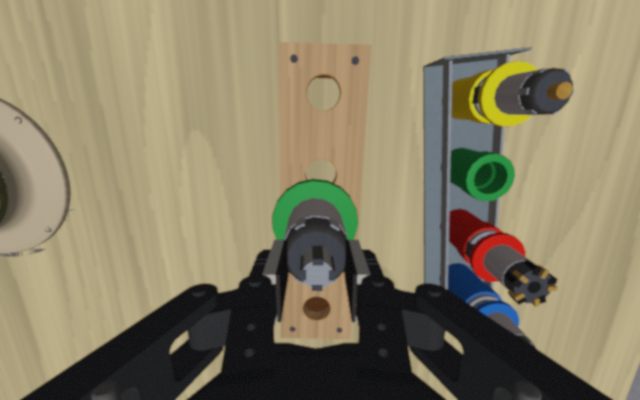

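The green sleeve is at (487,176), between yellow and red. The shift is about 190–191 mm in x and 1 mm in y. Crossing straight over.

Request:
apply_moves --pt "0 4 0" --pt "0.1 8 0" --pt "0.1 12 0" --pt "0.1 15 0" --pt "0.1 17.5 0" --pt "0.1 19.1 0" --pt "0.1 19.1 0" --pt "0.1 19.1 0" --twist '[0,0,0,0,0,0,0,0]' --gripper '[2,2,2,2,2,2,2,2]'

```text
time_s: 24.1
ee_pos: [0.6427, 0.015, 0.2266]
tool_rot: [0.001, 0.707, 0.707, 0.001]
wrist_force: [-0.7, 0.4, -5.2]
finger_gap: 0.0285
```

```bash
python3 look.py scene green s23; python3 go.py .643 .0155 .155
```

```text
green [353.  181.1] [342 173  23  14 107] z [0.216  0.2196 0.2214] lo [ 0.6198 -0.013 ] hi [0.6706 0.0342] mid [0.6452 0.0106]
green [350.4 217.5] [342 205  18  29 360] z [0.0246 0.0693 0.0845] lo [ 0.6247 -0.0116] hi [0.6719 0.0374] mid [0.6483 0.0129]
t 24.15 p [0.6425 0.0151 0.227 ] gap 0.0294 F [-0.2 -0.2 -4.9] yaw y-axis deg 0.01 tilt [0.0024 0.0001]
offset cm [0.04 0.04 7.2 ]
```

Request:
apply_moves --pt "0.1 0.1 2" --pt "0.1 0.1 4" --pt "0.1 0.1 5.5" --pt "0.1 0.1 7.1" --pt "0.1 0.1 7.1" --twist '[0,0,0,0,0]' --gripper '[2,2,2,2,2]'

```text
time_s: 24.65
ee_pos: [0.642, 0.0161, 0.1542]
tool_rot: [-0.001, 0.707, 0.707, -0.0]
wrist_force: [-0.4, 0.4, -5.2]
finger_gap: 0.0287
```

```bash
python3 look.py scene green s24; python3 go.py .6433 .0158 .1185
```

```text
green [352.  200.1] [342 193  20  12  83] z [0.1437 0.147  0.1491] lo [ 0.6211 -0.0116] hi [0.6705 0.0342] mid [0.6458 0.0113]
green [350.3 220.7] [341 208  19  26 250] z [0.0214 0.0688 0.0848] lo [ 0.6253 -0.0116] hi [0.6725 0.0337] mid [0.6489 0.0111]
t 24.7 p [0.6428 0.016  0.1558] gap 0.0292 F [ 0.2 -0.1 -6.2] yaw y-axis deg -0.0 tilt [0.0007 0.0004]
offset cm [-0.03  0.05  3.73]
```

View pics/s24.png

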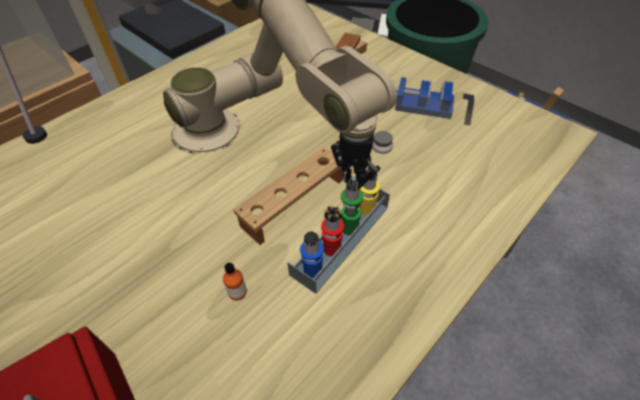

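The green holder is entering its sleeve at (351,205) with no side force. Lowering to the seat.

Request:
apply_moves --pt "0 0.1 1.5" --pt "0 0.1 2.5" --pt "0 0.1 3.3" --pt "0 0.1 3.7" --pt "0 0.1 3.9" --pt "0 0.1 3.9" --twist '[0,0,0,0,0,0]' --gripper '[2,2,2,2,2,2]'

```text
time_s: 25.3
ee_pos: [0.6439, 0.0158, 0.119]
tool_rot: [0.001, 0.707, 0.707, 0.001]
wrist_force: [-5.1, -0.6, 5.0]
finger_gap: 0.0291
```

```bash
python3 look.py scene green s25; python3 go.py .6433 .0158 .1185
```

```text
green [351.7 209.2] [342 202  20  12  82] z [0.1078 0.1118 0.1139] lo [ 0.6243 -0.0107] hi [0.6723 0.0336] mid [0.6483 0.0115]
green [349.9 223.6] [341 215  18  19 175] z [0.0189 0.0576 0.0807] lo [ 0.6338 -0.0114] hi [0.6724 0.014 ] mid [0.6531 0.0013]
t 25.35 p [0.6439 0.0158 0.1189] gap 0.0289 F [-4.8 -0.9  4.9] yaw y-axis deg -0.0 tilt [ 0.0024 -0.0004]
offset cm [-0.   -0.06  0.04]
```

It's seated: ring top at 113 mm, z force +5 N. Releasing and retreating.

Request:
apply_moves --pt "0 0 0" --pt "0 0 0" --pt "0 0 0" --pt "0 0 0" --pt "0 0 -3" --pt "0 0 -7" --pt "0 0 -11" --pt "0 0 -15" --twist '[0,0,0,0,0,0,0,0]' --gripper '[8.5,8.5,8.5,8.5,8.5,8.5,8.5,8.5]'

```text
time_s: 26.15
ee_pos: [0.6434, 0.0159, 0.2707]
tool_rot: [0.001, 0.707, 0.707, 0.001]
wrist_force: [0.8, -0.7, -0.6]
finger_gap: 0.0851
```

Request:
apply_moves --pt "0 -4 -1" --pt "0 -9 -1" --pt "0 -14 -1" --pt "0 -19 -1" --pt "0 -24 -1" --pt "0 -26 -1" --pt "0 -26 -1" --pt "0 -26 -1" --twist '[0,0,0,0,0,0,0,0]' --gripper '[8.5,8.5,8.5,8.5,8.5,8.5,8.5,8.5]'

```text
time_s: 26.95
ee_pos: [0.384, 0.0158, 0.2803]
tool_rot: [0.002, 0.707, 0.707, 0.001]
wrist_force: [-0.0, 0.6, -0.4]
finger_gap: 0.0849
```

```bash
python3 go.py; for c in yellow green red blue; do python3 look.py scene $c s26; python3 look.py top $c t26; done
python3 - <<'E'
from h import *
a=cv2.imread("pics/s26.png");b=cv2.imread("pics/t26.png")
cv2.imwrite("pics/f26.png",np.vstack([cv2.resize(a[120:300,180:480],None,fx=2,fy=2)[:300],cv2.resize(b[100:250,180:480],None,fx=2,fy=2)]))
# bottle/tin change
a0=cv2.imread("pics/scene0.png"); 
for n,(x0,x1,y0,y1) in dict(bottle=(215,255,255,305),tin=(370,395,128,155)).items():
    print(n,cv2.absdiff(a0,a)[y0:y1,x0:x1].max())
E
```

```text
t 26.95 p [0.384  0.0158 0.2803] gap 0.0849 F [-0.   0.6 -0.4] yaw y-axis deg -0.02 tilt [ 0.0042 -0.0007]
yellow [368.1 193.3] [359 180  21  34 228] z [0.0483 0.1088 0.114 ] lo [0.6092 0.0396] hi [0.6645 0.1232] mid [0.6369 0.0814]
yellow [288.3 155.8] [273 138  27  30 342] z [0.033  0.111  0.1142] lo [0.6055 0.0732] hi [0.6619 0.1294] mid [0.6337 0.1013]
green [351.7 209.4] [342 202  20  12  78] z [0.1087 0.1116 0.1137] lo [ 0.624  -0.0122] hi [0.6739 0.0339] mid [0.649  0.0109]
green [349.8 223.9] [342 215  17  19 168] z [0.0202 0.056  0.0787] lo [ 0.6346 -0.0106] hi [0.6715 0.0142] mid [0.653  0.0018]
green [322.5 149.8] [310 137  25  23 231] z [0.0827 0.1119 0.1144] lo [ 0.6147 -0.0115] hi [0.6624 0.0436] mid [0.6386 0.0161]
red [331.9 237.7] [321 220  23  36 435] z [0.0197 0.0834 0.113 ] lo [ 0.6256 -0.0962] hi [ 0.6811 -0.0416] mid [ 0.6533 -0.0689]
red [ 59.6 371.7] [   0  327  118   73 5701] z [0.1571 0.1831 0.1853] lo [ 0.4607 -0.7836] hi [ 0.633  -0.6436] mid [ 0.5469 -0.7136]
red [356.9 147.7] [346 132  25  27 308] z [0.0347 0.1113 0.1147] lo [ 0.6218 -0.0942] hi [ 0.6727 -0.039 ] mid [ 0.6472 -0.0666]
blue [424.8  86.7] [422  82   7  11  63] z [0.0706 0.0732 0.0758] lo [0.4515 0.5941] hi [0.4892 0.6497] mid [0.4703 0.6219]
blue [447.9  91.9] [444  83   9  20 130] z [0.0752 0.0787 0.081 ] lo [0.5163 0.6017] hi [0.5832 0.6983] mid [0.5497 0.65  ]
blue [312.  260.7] [301 242  22  35 392] z [0.0289 0.0828 0.1129] lo [ 0.6387 -0.1807] hi [ 0.6905 -0.1279] mid [ 0.6646 -0.1543]
blue [391.5 142.6] [381 125  28  29 348] z [0.0321 0.1107 0.114 ] lo [ 0.6312 -0.1811] hi [ 0.6853 -0.1239] mid [ 0.6583 -0.1525]
blue [ 79.4 225.9] [  33  182   87   90 3235] z [0.0234 0.049  0.0785] lo [0.3714 0.5235] hi [0.5786 0.7055] mid [0.475  0.6145]
bottle 5
tin 5
```

View pics/f26.png

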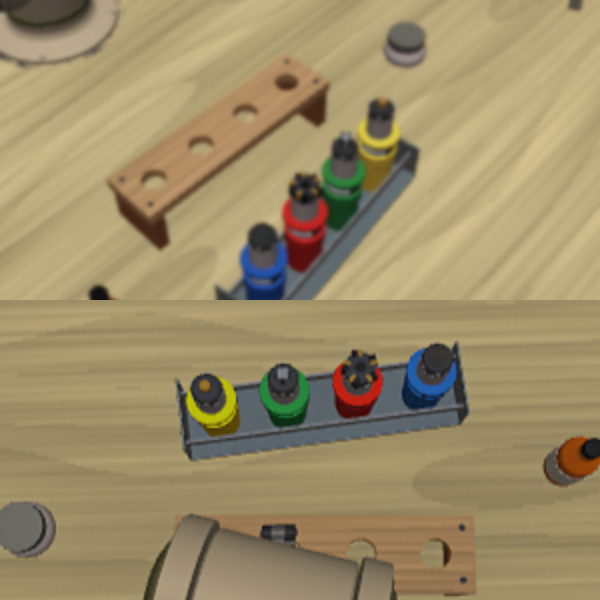

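The final views show each holder upright in the sleeve of its colour, with ring tops at 113–114 mm. The bottle and tin show no pixel change, and the arm is clear. Handing in.

```bash
python3 -c "
from rig import *
print(sign_off())"
```

```text
the job is handed in; nothing more can be done
None
```

I moved all four holders (in the order yellow, red, blue, green) from the stand into the sleeves of their own colour. Each was lowered to its seat before I opened the fingers. I handed the job in at about 27 s of the 109 s allowed; the interface gives no verdict.

**Seating:** at each seating the vertical wrist force went from about -5 N (holder hanging) to between +2 and +6 N. In the final pictures the four ring tops read 113–114 mm against 113 mm nominal.

**Position:** in the scene camera, red, green and blue end within about 1 mm of where their empty sleeves were measured. The last yellow reading merged with another yellow patch and is unusable. Just after release, yellow read within about 2 mm of its sleeve.

**Bottle and tin:** they show no visible change from the first scene picture. The arm ended clear of everything, with the fingers open.

**Checks that disagreed:**
- The scene camera read up to about 6 mm differently in x and y from the top and wrist cameras, so I steered by the shift from holder to sleeve within one picture.
- The finger opening read 29–32 mm on the 36 mm bodies, but every holder lifted and stayed put in the grip.

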